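Pack the microscope stand's brackets into their transport case

ROBOT

A 6-joint arm with a two-finger parallel gripper is mounted at the origin on the work surface. World frame = base frame: x ahead of the robot, y to its left, z up, the work surface at z = 0. Lengths are in m, angles in rad, forces in N, time in s.
With the tool pointing down it reaches from about 0.3 to 0.775 m from the base axis. Payload 14.6 kg.
Tool frame: the origin (TCP) lies between the finger pads; the fingertips stand robot.finger_overhang ahead of it and the grasp point (between the pads) is the TCP (robot.finger_overhang is the distance from the TCP to the fingertips, in m); z points along the fingers, x is the direction in which the jaws open and shut, and the axes are right-handed (so a half turn about z gives the same grasp; the last joint's range is limited). The gripper opens to 85 mm and grips with 20 to 120 N. Pads are 22 mm wide; open, the fingers measure 114 mm over their backs; the gripper's body (76 mm by 85 mm) begins 54 mm behind the grasp point. The pads swing forward as they close: fully open they stand 13 mm farther back than shut.
Start: joints at [-1.256, 0.3, 1.521, -0, 1.321, -0.067], TCP at [0.205, -0.51, 0.25] pointing down, gripper open.
Joint ranges: [-3.03, 3.03], [-0.79, 2.21], [0.23, 2.52], [-1.04, 4.18], [0, 3.07], [-2.55, 2.55]. Speed limits (rad/s): [2.22, 2.22, 2.57, 3.14, 3.14, 3.14].

INTERFACE

Orientations are given as a rotation vector (axis times angle).
In Python, from cell import monitor, eyes, job_done, robot gives the robot as it stands.
- The arm moves only by the tool drive_tool, never from a script. Its argument "moves" is a list of rows, each a list of 7 numbers: the shift along the tool's x, y, z in m, then the turn, a rotation vector about the tool's x, y, z in rad, then the finger opening in m, from 0 to 0.0854. A call has exactly 10 rows; each row is the pose to reach, as a shift and turn from the pose commanded when the call began, along the tool's axes at that moment; what a row does not reach only later rows make up. A row lasts 1/8 s, in which the tool goes at most 62.5 mm and 10.7 degrees, less where a joint would pass 70% of its speed; a pose out of reach is approached as far as the arm can. A call with a gripper value outside its range is refused whole. The fingers move at their own pace and stop on an object; "newtons" is the grip in N (left out, the last holds). Time passes only in rows, so rows that repeat a pose let the fingers close, or fill a call up. It gives the time, the measured TCP pose, the force and the opening at its end, in the units of the state.
- monitor.get_state(): the state, without advancing time (a new reading comes with each control period).
- eyes.capture(name): name is "scene" or "top" or "wrist"; returns a dict with "pixels" (384x512x3 uint8, red, green, blue), "mtx" (3x3 intrinsics, pixels), "R" (3x3) and "t" (3): a world point X has camera coordinates R X + t. Camera axes: x right, y down, z forward; pixel columns grow to the right and rows downward; lengths in m; the calibration is good to about 2 mm. The wrist camera is an equidistant fisheye: a pixel r from the principal point sees the ray r / f radians off the axis. A picture is of the moment at which its call begins. There is no depth.
- job_done(): hands the job in, once; it reports no verdict.
The state is a dict: "time_s": time; "joints": joint angles; "dq": joint speeds; "joint_efforts": joint torques, N m; "position": TCP position; "tool_rot": TCP orientation; "contact_force": force on the tool from outside, world axes, zero at the start; "torque": the same for the moment, N m; "gripper_width": finger opening in m.
Only numpy, scipy, OpenCV 4.12 (cv2) and the standard library are available. Lean on these libraries where they do the work, as an engineer would, in place of code of your own. Each camera call takes 0.05 s, during which the arm holds its last target.

TASK

Pack the three aluminium brackets of the microscope stand (the L-shaped foot, the stepped riser and the small cap) into the plywood transport case, each the way up it stands now, so that all three lie square and fully home and nothing sticks up above the case's end walls. They interlock and fit in one order only: the foot goes under the riser's overhang, and the cap goes over both. Leave the other things on the bench where they are.

Things in the scene. Friction and masses are not known exactly. Their poses are not given: they have to be found in the camera images.
- case: Transport case: fixed, open plywood box, 163 mm long (x), 52 mm wide (y); inside 147 x 40 mm. Floor 5 mm thick. End walls 8 mm thick, 66 mm above the inner floor (71 above the bench); long side walls only 10 mm above the inner floor (15 above the bench), so parts can be held by their sides while going in. Both ends alike. Origin: centre of its underside, on the bench; z up.
- foot_mid (a point): Foot bracket: loose aluminium casting, about 220 g, 84 long (x), 36 wide (y), 64 mm high. L-shaped from the side: a foot 24 mm thick over the whole length, an upright 20 mm long and 64 mm high at the -x end. Point: middle of the 84 x 36 x 64 outline, 32 mm above its underside. z up. Centre of mass 9 mm to -x of the point.
- riser_mid (a point): Riser: loose aluminium casting, about 300 g, 80 long (x), 36 wide (y), 64 mm high. From the side: a leg, the 58 mm at the +x end, 0 to 25.5 mm up; a beam over all 80 mm, 25.5 to 44 mm up, so 22 mm overhangs at the -x end; a head, the 50 mm at the +x end, 44 to 64 mm up. Point: middle of the 80 x 36 x 64 outline, 32 mm above its underside. z up. Centre of mass 8 mm to +x of it.
- cap_mid (a point): Cap, the smallest: loose aluminium casting, about 160 g, 67 long (x), 36 wide (y), 39.5 mm high. A leg, the 40 mm at the -x end, 0 to 21.5 mm up; above it an arm 18 mm thick over all 67 mm, so 27 mm overhangs at the +x end. Packed, the leg stands on the foot's foot, the arm over the riser's beam. Point: middle of the outline, 19.75 mm above its underside. z up. Centre of mass 6 mm to -x.
- dish: Bystander, to be left where it is: small shallow dish with a clear lid, 47 mm across, 14 mm high. Origin: centre of its underside.
- vial: Bystander, to be left where it is: small vial with black cap, 24 mm across, 48 mm high. Origin: centre of its underside.
- rule: Bystander, to be left where it is: flat steel rule, 25 x 110 x 4 mm. Origin: centre of its underside.
- lens: Bystander, to be left where it is: brass stepped eyepiece standing up, 36 mm across, 36 mm high. Origin: centre of its underside.
There are look-alikes about, which are no part of the job. Leave any black, orange or turquoise look-alike of the part that bears riser_mid alone.

How it is judged:
On the way, in this order (a step that is already met when the one before it is completed fails the run):
1. the foot bracket lies flat on the case's floor (z of foot_mid in the frame of case below 0.041 m and x of foot_mid in the frame of case between -0.045 and 0.045 m and y of foot_mid in the frame of case between -0.006 and 0.006 m and angle between foot_mid's own z axis and vertical below 0.07 rad and angle between the x axis of foot_mid and the x axis of case, either way round below 0.07 rad), for 0.2 s.
2. the riser stands on the case's floor, its overhang over the foot (all of step 1 and z of riser_mid in the frame of case below 0.041 m and x of riser_mid in the frame of case between -0.045 and 0.045 m and y of riser_mid in the frame of case between -0.006 and 0.006 m and angle between riser_mid's own z axis and vertical below 0.07 rad and angle between the x axis of riser_mid and the x axis of case, either way round below 0.07 rad), for 0.2 s.
3. the cap is down between them (all of step 2 and z of cap_mid in the frame of case below 0.05275 m and x of cap_mid in the frame of case between -0.045 and 0.045 m and y of cap_mid in the frame of case between -0.006 and 0.006 m and angle between cap_mid's own z axis and vertical below 0.07 rad and angle between the x axis of cap_mid and the x axis of case, either way round below 0.07 rad), for 0.2 s.
At the end, for the whole second after the job is handed in: All three brackets are in the case, upright within 4 degrees, square to it within 4 degrees (either way round), within 6 mm of its long centre line and 45 mm of its middle along it, each no more than 4 mm higher than fully home (foot and riser on the floor, cap on the foot), released and at rest (all of step 3 and linear speed of each of foot, riser, cap below 0.02 m/s and angular speed of each of foot, riser, cap below 0.2 rad/s); the robot touches nothing.
It fails at once if a bystander is shifted by more than 25 mm or knocked over (distance of any of dish, vial, rule, lens from where it was at the start of the episode above 0.025 m or angle between any of dish, vial, rule, lens's own z axis and vertical above 0.5 rad).
It also fails if it takes over 72 s, if anything falls off the work surface, if the arm or the gripper's body presses on something with over 40 N, if the wrist force passes 120 N, or if a joint passes its speed limit or range.

## Working session

There is one attempt and no reset: what is moved stays moved. The work goes in short steps, Python scripts to look and compute and a tool call to move; the robot and the scene stay as the last step left them, time stands still between calls to the robot, and variables do not carry over. Pictures are saved under pics/ and viewed, and the job is handed in when it is done.

Besides the shell and the picture viewer there is one more tool, called after "Call:" in YAML: its name, and indented under it one key for each argument. drive_tool: Moves the arm, as the interface text tells. Its arguments: {"type":"object","properties":{"moves":{"type":"array"},"newtons":{"type":"number"}},"required":["moves"]}

```bash
ls; mkdir -p pics; python3 - <<'E'
from cell import monitor, eyes, robot
import cv2
print(monitor.get_state()); print({k:getattr(robot,k) for k in dir(robot) if not k.startswith('_')})
for n in ("scene","top","wrist"):
    c=eyes.capture(n); cv2.imwrite(f"pics/{n}0.png",cv2.cvtColor(c["pixels"],cv2.COLOR_RGB2BGR)); print(n,c["mtx"].tolist(),c["R"].tolist(),c["t"].tolist())
E
```

```text
pics
{'time_s': 0.0, 'joints': array([-1.25562073e+00,  3.00466773e-01,  1.52160629e+00,  1.87189306e-05,
        1.32069927e+00, -6.66113021e-02]), 'dq': array([ 0.00020668, -0.00107118,  0.0020672 ,  0.00113709, -0.00177989,
       -0.0004975 ]), 'joint_efforts': array([-3.66997374e-04, -5.43504703e+01, -3.61796665e+01, -9.45020497e-05,
        4.00366582e-03, -2.07333687e-05]), 'position': array([ 0.20484544, -0.51019201,  0.24971301]), 'tool_rot': array([-2.60196080e+00,  1.75919353e+00,  1.44478479e-03]), 'contact_force': array([0.41036977, 0.27527068, 0.40833857]), 'torque': array([-0.0187845 , -0.01324006,  0.03499555]), 'gripper_width': 0.0851995038814935}
{'Unreachable': <class 'cell.Unreachable'>, 'finger_overhang': 0.019}
scene [[477.36496456163513, 0.0, 266.74602746832153], [0.0, 477.36496456163513, 192.40646802333544], [0.0, 0.0, 1.0]] [[0.6380327905333019, 0.7700057467806277, 0.0023039377368543807], [0.6052397457371248, -0.49965217403510864, -0.6197036026698973], [-0.47602416785741886, 0.39678565360506296, -0.7848325532932836]] [-0.38421118189213854, -0.21219985545608958, 1.1720237036224423]
top [[417.81226426370927, 0.0, 252.3129351354484], [0.0, 417.81226426370927, 192.489299010584], [0.0, 0.0, 1.0]] [[0.01915673407610724, -0.999457980545194, -0.026772460926478895], [-0.9971358675904738, -0.017139002253749817, -0.07366353349072116], [0.07316475315430208, 0.028106933775644757, -0.9969237278596599]] [0.0807114558386179, 0.45990124844013025, 0.9631633530249016]
wrist [[297.3186396354542, 0.0, 260.55532778085706], [0.0, 297.3186396354542, 195.80078337174015], [0.0, 0.0, 1.0]] [[0.37334058853655194, -0.9276936427479747, -0.0011446205379366237], [-0.8835573505048183, -0.3559539060891888, 0.3043406399230257], [-0.2827423090379096, -0.11261137573462043, -0.9525625778577853]] [-0.5492811901731696, -0.03980781706692485, 0.38063966004638944]
```

View pics/scene0.png

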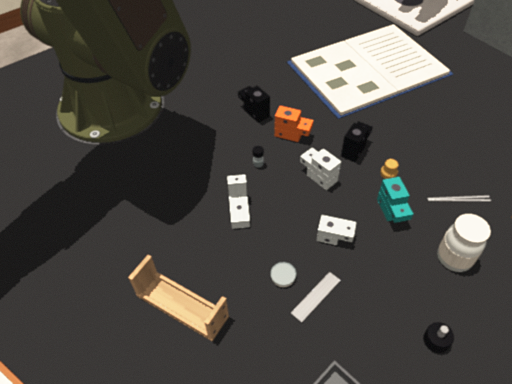

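View pics/top0.png

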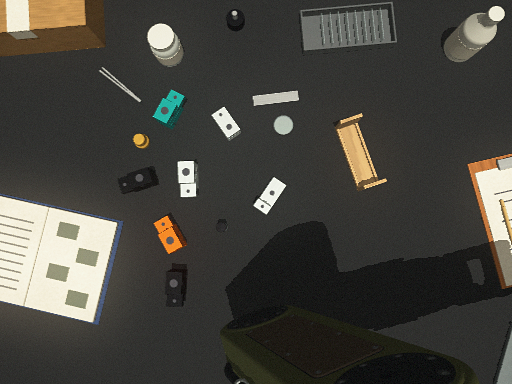

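View pics/wrist0.png

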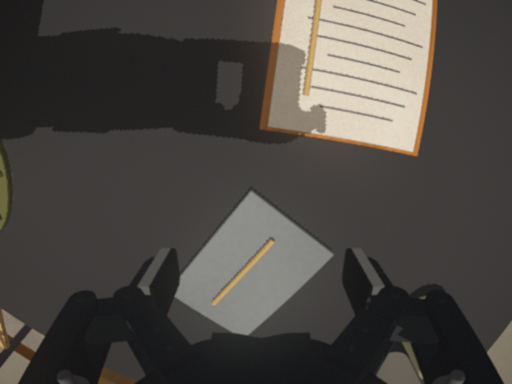

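The scene view shows the foot at (238,202), riser (white, at 322,167), cap (336,230) and case (180,300). The top view has the foot at (270,195), riser (187,178), cap (226,123) and case (360,152). I'll zoom in next.

```bash
python3 - <<'E'
import cv2
t=cv2.imread("pics/top0.png"); s=cv2.imread("pics/scene0.png")
cv2.imwrite("pics/topz.png",cv2.resize(t[90:225,160:400],None,fx=3.3,fy=3.3,interpolation=cv2.INTER_CUBIC))
cv2.imwrite("pics/scz.png",cv2.resize(s[140:345,120:370],None,fx=2.9,fy=2.9,interpolation=cv2.INTER_CUBIC))
E
```

```text
(no output)
```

View pics/topz.png

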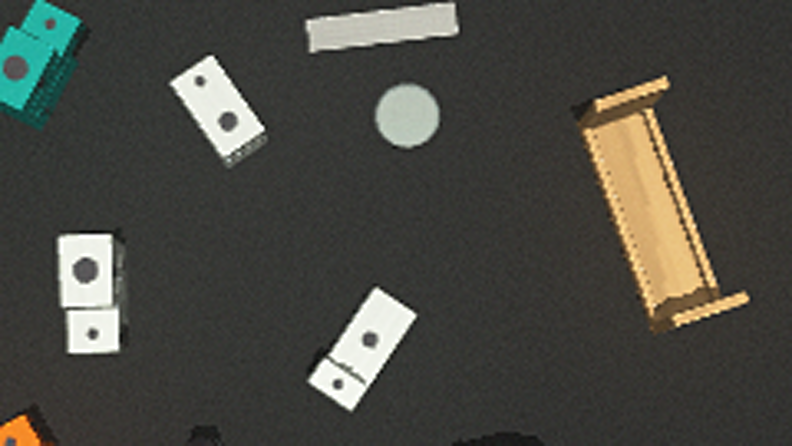

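View pics/scz.png

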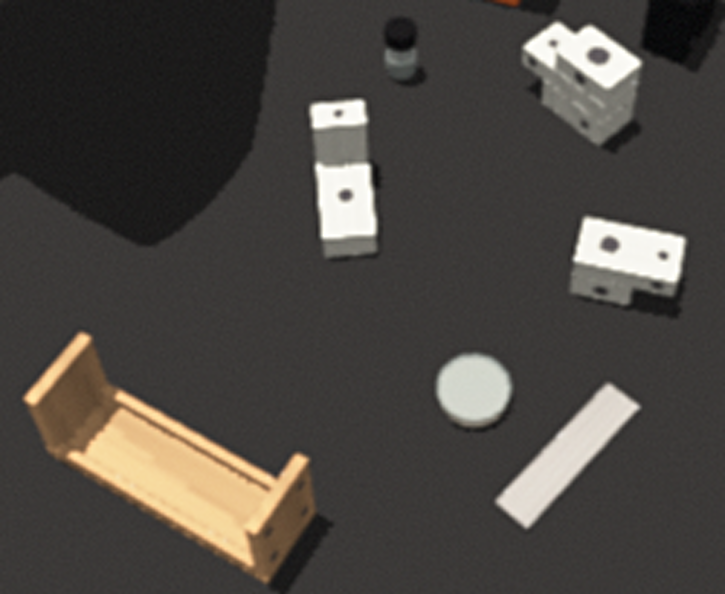

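```bash
cat > h.py <<'E'
import numpy as np, cv2
from cell import monitor, eyes
def save(c,name): cv2.imwrite("pics/"+name+".png",cv2.cvtColor(c["pixels"],cv2.COLOR_RGB2BGR))
def cast(c,uv,z,fish=False):
    K,R,t=np.array(c["mtx"]),np.array(c["R"]),np.array(c["t"])
    uv=np.atleast_2d(uv).astype(float)
    d=np.c_[(uv[:,0]-K[0,2])/K[0,0],(uv[:,1]-K[1,2])/K[1,1],np.ones(len(uv))]
    if fish:
        r=np.hypot(d[:,0],d[:,1]); s=np.sin(r)/np.maximum(r,1e-9); d=np.c_[d[:,0]*s,d[:,1]*s,np.cos(r)]
    w=d@R; o=-R.T@t
    return o+w*((z-o[2])/w[:,2])[:,None]
def proj(c,X,fish=False):
    K=np.array(c["mtx"]);p=np.atleast_2d(X)@np.array(c["R"]).T+np.array(c["t"])
    if fish:
        r=np.hypot(p[:,0],p[:,1]);th=np.arctan2(r,p[:,2]);q=p[:,:2]/np.maximum(r,1e-9)[:,None]*th[:,None]
    else: q=p[:,:2]/p[:,2:]
    return q*[K[0,0],K[1,1]]+K[:2,2]
E
python3 - <<'E'
from h import *
for n,rois in (("top",{"foot":(245,170,295,220),"riser":(165,150,205,205),"cap":(205,100,245,145)}),("scene",{"foot":(220,170,260,235),"riser":(295,140,345,195),"cap":(310,210,362,250)})):
    c=eyes.capture(n); g=cv2.cvtColor(c["pixels"],cv2.COLOR_RGB2GRAY)
    for k,(x0,y0,x1,y1) in rois.items():
        r=cv2.resize(g[y0:y1,x0:x1],None,fx=8,fy=8,interpolation=cv2.INTER_CUBIC)
        m=(r>(190 if n=="scene" else 150)).astype(np.uint8); m=cv2.morphologyEx(m,cv2.MORPH_CLOSE,np.ones((29,29)))
        cs,_=cv2.findContours(m,0,2)
        for q in cs:
            if cv2.contourArea(q)<1500: continue
            a=cv2.approxPolyDP(q,9,True)[:,0]
            print(n,k,((a+.5)/8-.5+[x0,y0]).round(1).tolist(), cv2.contourArea(q)/64)
E
```

```text
top foot [[274.1, 176.8], [253.1, 204.7], [265.7, 213.8], [285.6, 185.4]] 543.265625
top riser [[178.1, 161.1], [177.4, 174.1], [178.1, 181.9], [179.8, 182.7], [180.1, 195.8], [194.9, 195.9], [195.6, 183.9], [193.6, 182.2], [193.4, 161.3]] 561.203125
top cap [[223.3, 106.4], [211.2, 115.1], [229.1, 138.6], [239.6, 128.3]] 435.234375
scene foot [[229.1, 195.9], [230.8, 221.3], [248.2, 220.4], [246.7, 196.7]] 445.7890625
scene foot [[245.1, 175.2], [228.3, 175.6], [226.9, 176.9], [227.4, 182.9], [244.8, 182.2]] 144.8828125
scene riser [[300.4, 155.8], [309.8, 163.1], [311.2, 159.9], [314.8, 159.9], [328.3, 169.8], [340.2, 161.4], [323.6, 148.8], [316.1, 150.4], [311.4, 147.6]] 459.21875
scene cap [[321.2, 215.2], [318.2, 229.7], [350.3, 236.7], [352.9, 235.9], [354.8, 221.6]] 553.6875
```

```bash
python3 - <<'E'
from h import *
T=eyes.capture("top");S=eyes.capture("scene")
def pose(c,minus,plus,zm,zp,L):
    a=cast(c,minus,zm)[:,:2];b=cast(c,plus,zp)[:,:2]
    d=b.mean(0)-a.mean(0); yaw=np.arctan2(d[1],d[0])
    ea=a[1]-a[0];eb=b[1]-b[0]
    cen=(a.mean(0)+b.mean(0))/2
    print("cen",cen.round(4),"yaw",np.degrees(yaw).round(1),"len",np.linalg.norm(d).round(4),L,"w",np.linalg.norm(ea).round(4),np.linalg.norm(eb).round(4),"edge yaws",np.degrees(np.arctan2(ea[1],ea[0])).round(1),np.degrees(np.arctan2(eb[1],eb[0])).round(1))
print("foot");pose(T,[[253.1,204.7],[265.7,213.8]],[[274.1,176.8],[285.6,185.4]],.064,.024,.084)
pose(S,[[245.1,175.2],[227.5,175.6]],[[248.2,220.4],[230.8,221.3]],.064,.024,.084)
print("riser");pose(T,[[180.1,195.8],[194.9,195.9]],[[178.1,161.1],[193.4,161.3]],.044,.064,.080)
pose(S,[[300.4,155.8],[311.4,147.6]],[[328.3,169.8],[340.2,161.4]],.044,.064,.08)
print("cap");pose(T,[[229.1,138.6],[239.6,128.3]],[[211.2,115.1],[223.3,106.4]],.0395,.0395,.067)
pose(S,[[318.2,229.7],[321.2,215.2]],[[352.0,236.8],[354.8,221.6]],.0395,.0395,.067)
for n,c,(x0,y0,x1,y1) in (("top",T,(325,105,395,200)),("scene",S,(120,250,235,345))):
    cv2.imwrite(f"pics/case_{n}.png",cv2.resize(cv2.cvtColor(c["pixels"],cv2.COLOR_RGB2BGR)[y0:y1,x0:x1],None,fx=6,fy=6,interpolation=cv2.INTER_CUBIC))
E
```

```text
foot
cen [0.4517 0.0482] yaw -34.2 len 0.0821 0.084 w 0.0347 0.0335 edge yaws -124.8 -126.1
cen [0.4539 0.0489] yaw -34.4 len 0.0826 0.084 w 0.035 0.0339 edge yaws -127.8 -125.9
riser
cen [0.4847 0.2383] yaw 2.0 len 0.0772 0.08 w 0.0341 0.0348 edge yaws -89.4 -89.9
cen [0.4864 0.2389] yaw 3.3 len 0.0781 0.08 w 0.0344 0.0346 edge yaws 94.5 91.4
cap
cen [0.6202 0.1534] yaw 37.8 len 0.0673 0.067 w 0.0343 0.0349 edge yaws -44.2 -52.9
cen [0.623  0.1545] yaw 36.6 len 0.0644 0.067 w 0.0345 0.0357 edge yaws 126.9 125.5
```

View pics/case_top.png

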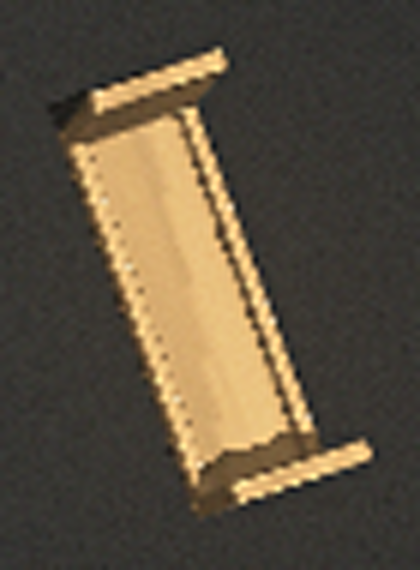

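View pics/case_scene.png

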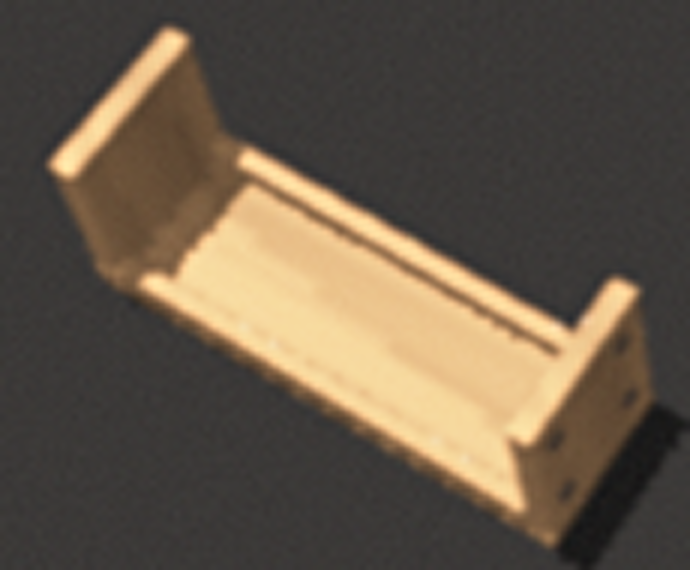

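```bash
python3 - <<'E'
from h import *
T=eyes.capture("top");S=eyes.capture("scene")
def f(c,pts,o):
    uv=(np.array(pts,float)+.5)/6-.5+o
    p=cast(c,uv,.071)[:,:2]
    a=p[:2].mean(0);b=p[2:].mean(0);d=b-a
    print("cen",p.mean(0).round(4),"yaw",np.degrees(np.arctan2(d[1],d[0])).round(1),"len",np.linalg.norm(d).round(4),"w",np.linalg.norm(p[1]-p[0]).round(4),np.linalg.norm(p[3]-p[2]).round(4))
f(T,[(90,92),(222,48),(238,503),(373,455)],[325,105]); f(T,[(95,115),(228,68),(230,485),(367,437)],[325,105])
f(S,[(50,162),(168,25),(533,443),(638,288)],[120,250]);f(S,[(75,180),(190,38),(512,432),(612,277)],[120,250])
E
```

```text
cen [ 0.5531 -0.1565] yaw -160.2 len 0.1619 w 0.0519 0.0527
cen [ 0.5524 -0.1563] yaw -159.9 len 0.1465 w 0.0526 0.0534
cen [ 0.5541 -0.1549] yaw 20.0 len 0.1634 w 0.0516 0.0509
cen [ 0.5551 -0.1551] yaw 20.0 len 0.1472 w 0.0522 0.0503
```

```bash
cat >> h.py <<'E'
from scipy.spatial.transform import Rotation as Ro
def go(x,y,z,yaw):
    s=monitor.get_state(); R0=Ro.from_rotvec(s["tool_rot"]); a=np.radians(yaw)
    X=np.array([np.cos(a),np.sin(a),0]);Z=np.array([0,0,-1.]);Rt=Ro.from_matrix(np.c_[X,np.cross(Z,X),Z])
    print("t",round(s["time_s"],2),"pos",s["position"].round(4),"F",s["contact_force"].round(1),"w",round(s["gripper_width"],4))
    print("shift",R0.inv().apply(np.array([x,y,z])-s["position"]).round(4),"turn",(R0.inv()*Rt).as_rotvec().round(4))
CASE=np.array([.5535,-.1557]);CY=20.
def part(cx,cy,yaw,dx,dy=0):
    a=np.radians(yaw);return cx+dx*np.cos(a)-dy*np.sin(a),cy+dx*np.sin(a)+dy*np.cos(a)
E
python3 - <<'E'
from h import *
x,y=part(.4528,.0486,-34.3,-.026); print(x,y); go(x,y,.20,-124.3)
E
```

```text
0.43132144434311015 0.06325167727237685
t 0.45 pos [ 0.2049 -0.5104  0.2502] F [-0.  -0.6 -0.1] w 0.0855
shift [-0.448  -0.4238  0.0503] turn [1.000e-04 1.000e-04 9.804e-01]
```

Call:
drive_tool:
  moves:
    - [-0.056,-0.053,0,0,0,0.12,0.085]
    - [-0.112,-0.106,0,0,0,0.24,0.085]
    - [-0.168,-0.159,0,0,0,0.37,0.085]
    - [-0.224,-0.212,0.01,0,0,0.49,0.085]
    - [-0.28,-0.265,0.02,0,0,0.61,0.085]
    - [-0.336,-0.318,0.03,0,0,0.74,0.085]
    - [-0.392,-0.371,0.04,0,0,0.86,0.085]
    - [-0.448,-0.424,0.05,0,0,0.98,0.085]
    - [-0.448,-0.424,0.05,0,0,0.98,0.085]
    - [-0.448,-0.424,0.05,0,0,0.98,0.085]

```text
time_s: 1.7
position: [0.4306, 0.0621, 0.2008]
tool_rot: [-1.468, 2.777, -0.001]
contact_force: [0.3, -0.4, 0.3]
gripper_width: 0.085
```

```bash
python3 - <<'E'
from h import *
c=eyes.capture("wrist");save(c,"w1")
x,y=part(.4528,.0486,-34.3,-.026); go(x,y,.033,-124.3)
P=[(*part(.4528,.0486,-34.3,dx,dy),z) for dx,z in ((-.042,.064),(.042,.024)) for dy in (-.018,.018)]
print(proj(c,P,True).round(1))
E
```

```text
t 1.75 pos [0.4317 0.0673 0.1998] F [-2.4  2.9 -3. ] w 0.085
shift [ 0.0037 -0.002   0.1668] turn [0.0005 0.0014 0.0039]
[[278.9 206.7]
 [240.4 206.7]
 [277.8 114. ]
 [241.9 113.9]]
```

View pics/w1.png

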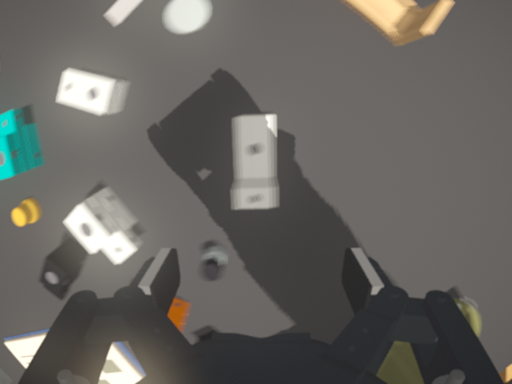

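Call:
drive_tool:
  moves:
    - [0,0,0,0,0,0,0.085]
    - [0,0,0.03,0,0,0,0.085]
    - [0,0,0.05,0,0,0,0.085]
    - [0,0,0.05,0,0,0,0.085]
    - [0,0,0.05,0,0,0,0.085]
    - [0,0,0.05,0,0,0,0.085]
    - [0,0,0.05,0,0,0,0.085]
    - [0,0,0.05,0,0,0,0.085]
    - [0,0,0.05,0,0,0,0.085]
    - [0,0,0.05,0,0,0,0.085]

```text
time_s: 3.0
position: [0.4301, 0.06, 0.1508]
tool_rot: [-1.468, 2.777, 0.0]
contact_force: [0.4, -0.0, 0.3]
gripper_width: 0.0853
```

```bash
python3 - <<'E'
from h import *
c=eyes.capture("wrist");save(c,"w2")
x,y=part(.4528,.0486,-34.3,-.026); go(x,y,.033,-124.3)
P=[(*part(.4528,.0486,-34.3,dx,dy),z) for dx,z in ((-.042,.064),(.042,.024)) for dy in (-.018,.018)]
print(proj(c,P,True).round(1))
g=cv2.imread("pics/w2.png")[80:260,160:360];cv2.imwrite("pics/w2z.png",cv2.resize(g,None,fx=3,fy=3,interpolation=cv2.INTER_CUBIC))
E
```

```text
t 3.05 pos [0.4301 0.06   0.1507] F [-0.1 -0.5 -0.5] w 0.0851
shift [-0.0034  0.0009  0.1177] turn [ 0.     -0.      0.0005]
[[279.9 229.3]
 [233.7 229.2]
 [278.7 116.7]
 [235.7 116.8]]
```

View pics/w2z.png

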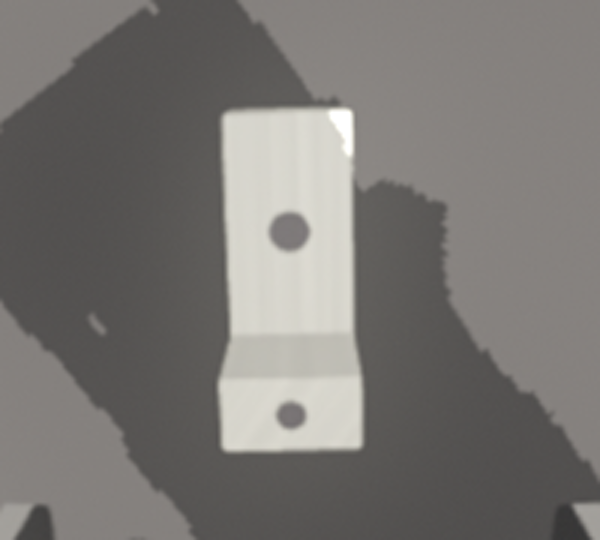

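The foot in the wrist view sits where predicted: outer corners at about (233,230) and (281,229), end at about (234–277,117). I'll go down and grip.

Call:
drive_tool:
  moves:
    - [-0.003,0.001,0.03,0,0,0,0.085]
    - [-0.003,0.001,0.06,0,0,0,0.085]
    - [-0.003,0.001,0.09,0,0,0,0.085]
    - [-0.003,0.001,0.11,0,0,0,0.085]
    - [-0.003,0.001,0.118,0,0,0,0.085]
    - [-0.003,0.001,0.118,0,0,0,0.085]
    - [-0.003,0.001,0.118,0,0,0,0.03]
    - [-0.003,0.001,0.118,0,0,0,0.03]
    - [-0.003,0.001,0.118,0,0,0,0.03]
    - [-0.003,0.001,0.118,0,0,0,0.03]
  newtons: 70

```text
time_s: 4.3
position: [0.4313, 0.063, 0.0334]
tool_rot: [-1.468, 2.777, -0.001]
contact_force: [-2.9, -0.3, 8.3]
gripper_width: 0.0353
```

Call:
drive_tool:
  moves:
    - [0,0,0,0,0,0,0.03]
    - [0,0,0,0,0,0,0.03]
    - [0,0,0,0,0,0,0.03]
    - [0,0,-0.02,0,0,0,0.03]
    - [0,0,-0.05,0,0,0,0.03]
    - [0,0,-0.09,0,0,0,0.03]
    - [0,0,-0.12,0,0,0,0.03]
    - [0,0,-0.12,0,0,0,0.03]
    - [0,0,-0.12,0,0,0,0.03]
    - [0,0,-0.12,0,0,0,0.03]

```text
time_s: 5.55
position: [0.4305, 0.0629, 0.1515]
tool_rot: [1.467, -2.776, -0.002]
contact_force: [0.6, -0.7, -3.0]
gripper_width: 0.0352
```

```bash
python3 - <<'E'
from h import *
c=eyes.capture("wrist");save(c,"w3")
x,y=part(*CASE,CY,-.0735+.0015+.016); print(x,y);go(x,y,.17,-70)
E
```

```text
0.5008772132359891 -0.17485312802623745
t 5.6 pos [0.4305 0.0629 0.1517] F [ 0.2  0.5 -3.5] w 0.0349
shift [ 0.1569 -0.192  -0.0185] turn [ 2.100e-03 -4.000e-04 -9.473e-01]
```

View pics/w3.png

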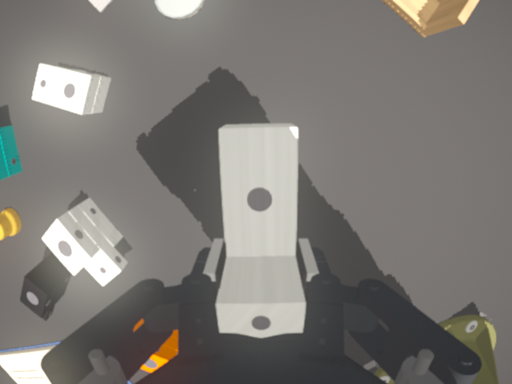

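```bash
cat >> h.py <<'E'
def inhand(c,pm,zm,pp,zp,bot):
    """corner px at -x end (height zm above part bottom) & +x end; bot=TCP z minus part bottom. prints part centre in tool frame"""
    s=monitor.get_state();R0=Ro.from_rotvec(s["tool_rot"]);p=s["position"];b=p[2]-bot
    a=R0.inv().apply(cast(c,pm,b+zm,True)-p).round(4);q=R0.inv().apply(cast(c,pp,b+zp,True)-p).round(4)
    print("minus",a[:,:2].tolist(),"plus",q[:,:2].tolist(),"cen",((a.mean(0)+q.mean(0))/2).round(4)[:2])
E
python3 - <<'E'
from h import *
im=cv2.imread("pics/w3.png");g=cv2.cvtColor(im,cv2.COLOR_BGR2GRAY)
cv2.imwrite("pics/w3z.png",cv2.resize(im[110:350,190:330],None,fx=2.5,fy=2.5,interpolation=cv2.INTER_CUBIC))
c=eyes.capture("wrist");inhand(c,[[219,332],[303.5,332]],.064,[[221,126],[298,125.5]],.024,.0334)
E
```

```text
minus [[-0.0181, 0.0129], [0.0179, 0.013]] plus [[-0.0182, -0.068], [0.0163, -0.0683]] cen [-0.0005 -0.0276]
```

View pics/w3z.png

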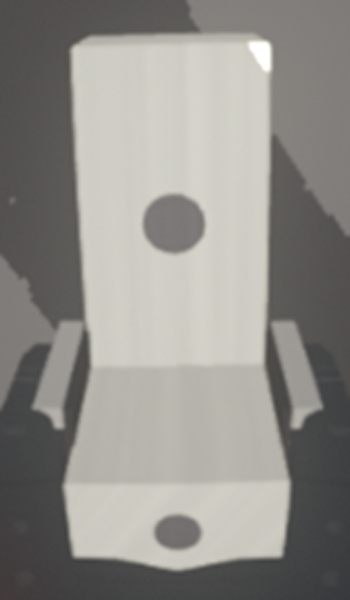

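```bash
python3 - <<'E'
from h import *
c=eyes.capture("wrist");inhand(c,[[216,304],[306,304]],.064,[[218.8,128.8],[298,126.8]],.024,.0334)
E
```

```text
minus [[-0.0181, -0.0029], [0.0176, -0.0029]] plus [[-0.0193, -0.0668], [0.0163, -0.0677]] cen [-0.0009 -0.0351]
```

Call:
drive_tool:
  moves:
    - [0.026,-0.032,-0.018,0,0,-0.13,0.03]
    - [0.052,-0.064,-0.018,0,0,-0.27,0.03]
    - [0.078,-0.096,-0.018,0,0,-0.41,0.03]
    - [0.104,-0.128,-0.018,0,0,-0.55,0.03]
    - [0.13,-0.16,-0.018,0,0,-0.69,0.03]
    - [0.145,-0.178,-0.018,0,0,-0.83,0.03]
    - [0.157,-0.192,-0.018,0,0,-0.947,0.03]
    - [0.157,-0.192,-0.018,0,0,-0.947,0.03]
    - [0.157,-0.192,-0.018,0,0,-0.947,0.03]
    - [0.157,-0.192,-0.018,0,0,-0.947,0.03]

```text
time_s: 6.95
position: [0.5012, -0.1742, 0.1707]
tool_rot: [-2.573, 1.803, 0.0]
contact_force: [0.3, 0.0, -2.6]
gripper_width: 0.035
```

```bash
python3 - <<'E'
from h import *
c=eyes.capture("wrist");save(c,"w4")
x,y=part(*CASE,CY,-.0735+.0015+.0165); go(x,y,.12,-70)
Q=[(*part(*CASE,CY,dx,dy),z) for dx,dy,z in ((.0735,-.026,.071),(.0735,.026,.071),(.0815,-.026,.071),(.0815,.026,.071),(.0,.026,.015),(0,-.026,.015))]
print(proj(c,Q,True).round(1).tolist())
E
```

```text
t 7.0 pos [ 0.5012 -0.1743  0.1708] F [-0.7 -0.9 -2.7] w 0.0351
shift [0.0004 0.     0.0508] turn [-0.      0.0001 -0.0006]
[[296.7, 38.4], [226.4, 38.4], [296.6, 28.4], [226.5, 28.4], [233.7, 128.2], [289.0, 128.2]]
```

View pics/w4.png

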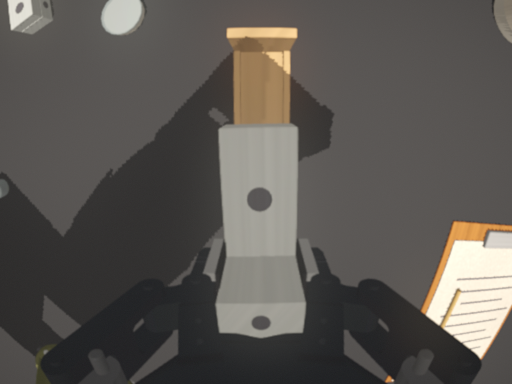

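```bash
python3 - <<'E'
import cv2
im=cv2.imread("pics/w4.png")
cv2.imwrite("pics/w4z.png",cv2.resize(im[15:145,205:315],None,fx=4.6,fy=4.6,interpolation=cv2.INTER_CUBIC))
E
```

```text
(no output)
```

View pics/w4z.png

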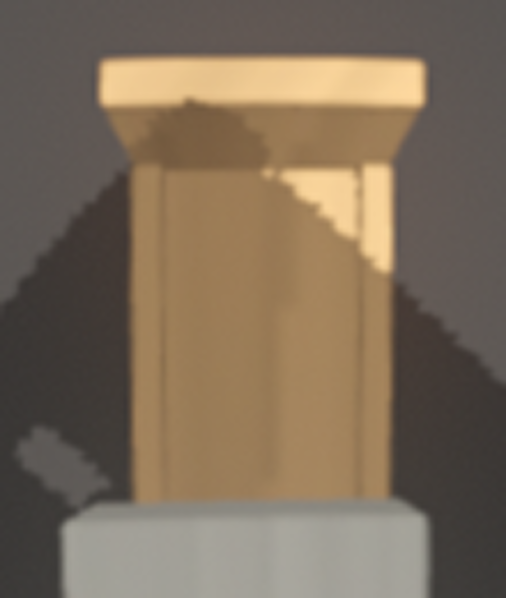

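Call:
drive_tool:
  moves:
    - [0.001,0,0,0,0,0.02,0.03]
    - [0.001,0,0.03,0,0,0.02,0.03]
    - [0.001,0,0.06,0,0,0.02,0.03]
    - [0.001,0,0.085,0,0,0.02,0.03]
    - [0.001,0,0.1,0,0,0.02,0.03]
    - [0.001,0,0.11,0,0,0.02,0.03]
    - [0.001,0,0.115,0,0,0.02,0.03]
    - [0.001,0,0.12,0,0,0.02,0.03]
    - [0.001,0,0.125,0,0,0.02,0.03]
    - [0.001,0,0.125,0,0,0.02,0.03]

```text
time_s: 8.25
position: [0.5015, -0.1758, 0.0456]
tool_rot: [2.555, -1.828, -0.0]
contact_force: [-0.2, 0.7, -3.4]
gripper_width: 0.0352
```

```bash
python3 - <<'E'
from h import *
print(monitor.get_state()["contact_force"],monitor.get_state()["position"])
c=eyes.capture("scene");save(c,"s5")
cv2.imwrite("pics/s5z.png",cv2.resize(cv2.imread("pics/s5.png")[200:350,100:260],None,fx=3.8,fy=3.8,interpolation=cv2.INTER_CUBIC))
E
```

```text
[-0.19802111  0.74981508 -3.43234463] [ 0.50153021 -0.17581577  0.04558136]
```

View pics/s5z.png

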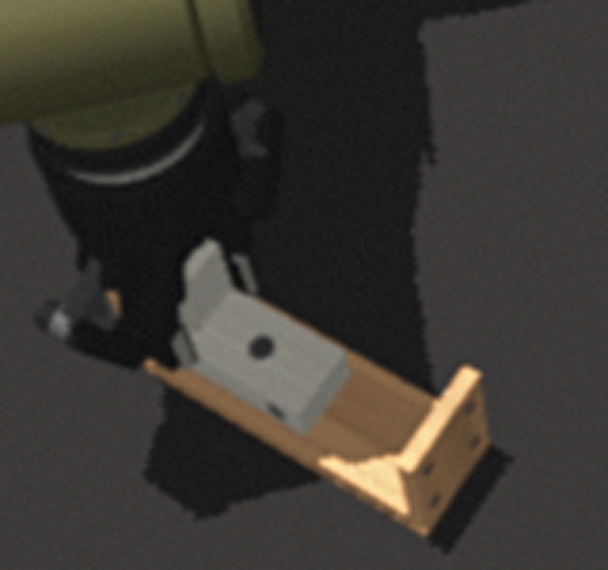

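The foot is inside the side walls with no contact force. I'll lower it to the floor and release.

Call:
drive_tool:
  moves:
    - [0,0,0.003,0,0,0,0.03]
    - [0,0,0.006,0,0,0,0.03]
    - [0,0,0.0075,0,0,0,0.03]
    - [0,0,0.0075,0,0,0,0.03]
    - [0,0,0.0075,0,0,0,0.07]
    - [0,0,0.0075,0,0,0,0.07]
    - [0,0,0.0075,0,0,0,0.07]
    - [0,0,0.0075,0,0,0,0.07]
    - [0,0,-0.02,0,0,0,0.07]
    - [0,0,-0.06,0,0,0,0.07]

```text
time_s: 9.55
position: [0.5011, -0.1756, 0.1057]
tool_rot: [2.555, -1.828, -0.003]
contact_force: [0.0, 0.5, 0.6]
gripper_width: 0.0703
```

```bash
python3 - <<'E'
from h import *
x,y=part(.4855,.2386,2.,.008); print(x,y); go(x,y,.17,-88)
E
```

```text
0.49349512661615275 0.23887919597362
t 9.55 pos [ 0.5011 -0.1756  0.1057] F [0.  0.5 0.6] w 0.0703
shift [-0.3948 -0.1266 -0.0639] turn [0.0019 0.0013 0.2939]
```

Call:
drive_tool:
  moves:
    - [0,0,-0.055,0,0,0,0.085]
    - [-0.055,-0.018,-0.064,0,0,0.05,0.085]
    - [-0.11,-0.036,-0.064,0,0,0.1,0.085]
    - [-0.167,-0.054,-0.064,0,0,0.15,0.085]
    - [-0.224,-0.072,-0.064,0,0,0.2,0.085]
    - [-0.281,-0.09,-0.064,0,0,0.25,0.085]
    - [-0.338,-0.108,-0.064,0,0,0.294,0.085]
    - [-0.38,-0.122,-0.064,0,0,0.294,0.085]
    - [-0.395,-0.127,-0.064,0,0,0.294,0.085]
    - [-0.395,-0.127,-0.064,0,0,0.294,0.085]

```text
time_s: 10.8
position: [0.4941, 0.2392, 0.1695]
tool_rot: [2.261, -2.181, -0.0]
contact_force: [-0.4, -0.1, 0.2]
gripper_width: 0.0849
```

```bash
python3 - <<'E'
from h import *
t=eyes.capture("top");save(t,"t6")
c=eyes.capture("wrist");save(c,"w6")
x,y=part(.4855,.2386,2.,.008); go(x,y,.04,-88)
print(proj(c,[(*part(.4855,.2386,2,dx,dy),z) for dx,z in ((-.04,.044),(.04,.064)) for dy in (-.018,.018)],True).round(1).tolist())
cv2.imwrite("pics/t6z.png",cv2.resize(cv2.imread("pics/t6.png")[105:205,325:395],None,fx=5.5,fy=5.5,interpolation=cv2.INTER_CUBIC))
cv2.imwrite("pics/w6z.png",cv2.resize(cv2.imread("pics/w6.png")[80:290,150:370],None,fx=2.8,fy=2.8,interpolation=cv2.INTER_CUBIC))
E
```

```text
t 10.9 pos [0.4944 0.2379 0.1697] F [-0.   0.8  0.4] w 0.0847
shift [-0.001   0.0008  0.1297] turn [ 0.0002 -0.0003 -0.0009]
[[279.4, 243.5], [241.1, 243.5], [283.1, 163.8], [237.5, 163.8]]
```

View pics/t6z.png

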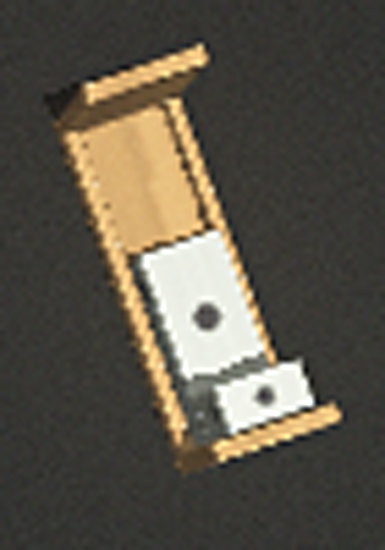

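View pics/w6z.png

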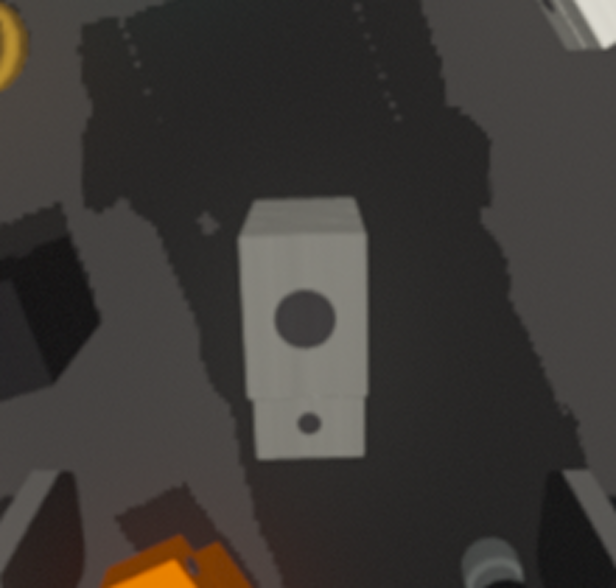

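Foot lies square in the case, at the near end wall. The riser's head edge is seen at (235–281,164), turned about 1.2° from my estimate, so I'll correct for that and grasp.

Call:
drive_tool:
  moves:
    - [-0.002,0.001,0,0,0,-0.022,0.085]
    - [-0.002,0.001,0.03,0,0,-0.022,0.085]
    - [-0.002,0.001,0.06,0,0,-0.022,0.085]
    - [-0.002,0.001,0.09,0,0,-0.022,0.085]
    - [-0.002,0.001,0.115,0,0,-0.022,0.085]
    - [-0.002,0.001,0.13,0,0,-0.022,0.085]
    - [-0.002,0.001,0.13,0,0,-0.022,0.085]
    - [-0.002,0.001,0.13,0,0,-0.022,0.03]
    - [-0.002,0.001,0.13,0,0,-0.022,0.03]
    - [-0.002,0.001,0.13,0,0,-0.022,0.03]
  newtons: 70

```text
time_s: 12.15
position: [0.4936, 0.2412, 0.0406]
tool_rot: [-2.283, 2.156, -0.001]
contact_force: [0.4, -0.2, -1.9]
gripper_width: 0.0352
```

Call:
drive_tool:
  moves:
    - [0,0,0,0,0,0,0.03]
    - [0,0,0,0,0,0,0.03]
    - [0,0,0,0,0,0,0.03]
    - [0,0,-0.02,0,0,0,0.03]
    - [0,0,-0.05,0,0,0,0.03]
    - [0,0,-0.09,0,0,0,0.03]
    - [0,0,-0.12,0,0,0,0.03]
    - [0,0,-0.13,0,0,0,0.03]
    - [0,0,-0.13,0,0,0,0.03]
    - [0,0,-0.13,0,0,0,0.03]

```text
time_s: 13.4
position: [0.4926, 0.2408, 0.1682]
tool_rot: [2.282, -2.156, -0.002]
contact_force: [-0.3, 0.5, -4.0]
gripper_width: 0.0353
```

```bash
python3 - <<'E'
from h import *
c=eyes.capture("wrist");save(c,"w7")
x,y=part(*CASE,CY,.0735-.0015-.032); go(x,y,.17,-70)
cv2.imwrite("pics/w7z.png",cv2.resize(cv2.imread("pics/w7.png")[130:370,170:350],None,fx=2.5,fy=2.5,interpolation=cv2.INTER_CUBIC))
E
```

```text
t 13.45 pos [0.4927 0.2408 0.1683] F [-0.2  0.3 -3.1] w 0.035
shift [ 0.3878 -0.0765 -0.0016] turn [ 0.0023 -0.0004 -0.2923]
```

View pics/w7z.png

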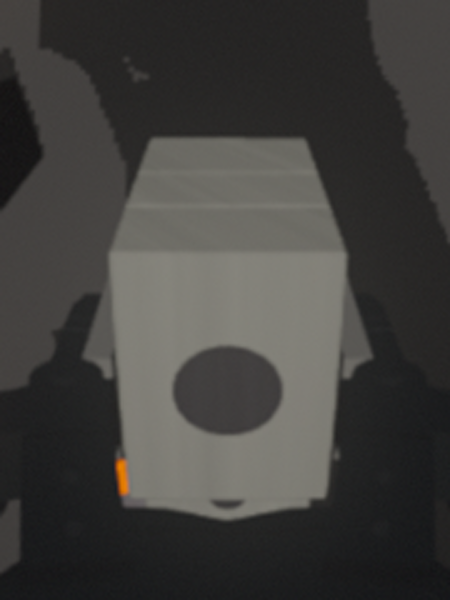

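```bash
python3 - <<'E'
from h import *
c=eyes.capture("wrist");inhand(c,[[219.6,329.5],[301,329.5]],.064,[[213.9,230.6],[308.2,230.6]],.064,.040)
inhand(c,[[219.6,329.5],[301,329.5]],.064,[[230,185.5],[292.5,185.5]],.0,.040)
E
```

```text
minus [[-0.0188, 0.0174], [0.018, 0.0173]] plus [[-0.0177, -0.0326], [0.0174, -0.0326]] cen [-0.0003 -0.0076]
minus [[-0.0188, 0.0174], [0.018, 0.0173]] plus [[-0.0179, -0.0319], [0.018, -0.0319]] cen [-0.0002 -0.0073]
```

Call:
drive_tool:
  moves:
    - [0.05,-0.01,-0.002,0,0,-0.04,0.03]
    - [0.105,-0.02,-0.002,0,0,-0.08,0.03]
    - [0.16,-0.03,-0.002,0,0,-0.12,0.03]
    - [0.215,-0.04,-0.002,0,0,-0.16,0.03]
    - [0.27,-0.052,-0.002,0,0,-0.2,0.03]
    - [0.325,-0.064,-0.002,0,0,-0.24,0.03]
    - [0.37,-0.073,-0.002,0,0,-0.28,0.03]
    - [0.388,-0.0765,-0.002,0,0,-0.292,0.03]
    - [0.388,-0.0765,-0.002,0,0,-0.292,0.03]
    - [0.388,-0.0765,-0.002,0,0,-0.292,0.03]

```text
time_s: 14.75
position: [0.5913, -0.1413, 0.1712]
tool_rot: [2.573, -1.802, -0.002]
contact_force: [0.4, -0.4, -3.6]
gripper_width: 0.0356
```

```bash
python3 - <<'E'
from h import *
c=eyes.capture("wrist");save(c,"w8");t=eyes.capture("top")
x,y=part(*CASE,CY,.0396); go(x,y,.12,-70)
Q=[(*part(*CASE,CY,dx,dy),z) for dx,dy,z in ((.0735,-.026,.071),(.0735,.026,.071),(.0815,-.026,.071),(.0815,.026,.071))]
print(proj(c,Q,True).round(1).tolist())
cv2.imwrite("pics/w8z.png",cv2.resize(cv2.imread("pics/w8.png")[90:350,170:350],None,fx=2.3,fy=2.3,interpolation=cv2.INTER_CUBIC))
E
```

```text
t 14.85 pos [ 0.5915 -0.1411  0.1716] F [ 0.3  0.2 -3.6] w 0.0353
shift [0.0008 0.0011 0.0516] turn [0.0002 0.0003 0.0006]
[[295.5, 163.2], [228.1, 163.1], [295.8, 153.0], [227.9, 152.9]]
```

View pics/w8z.png

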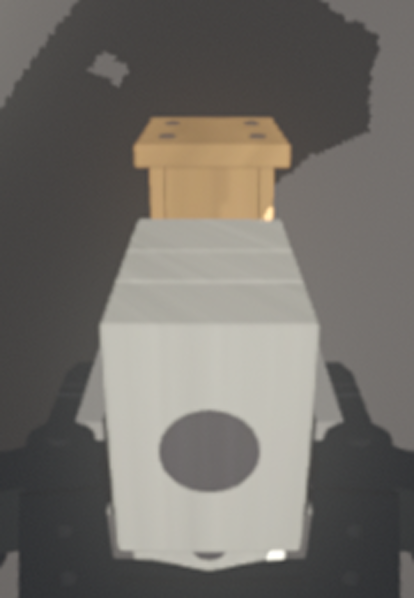

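Call:
drive_tool:
  moves:
    - [0.001,0.0005,0,0,0,0,0.03]
    - [0.001,0.0005,0.03,0,0,0,0.03]
    - [0.001,0.0005,0.06,0,0,0,0.03]
    - [0.001,0.0005,0.08,0,0,0,0.03]
    - [0.001,0.0005,0.095,0,0,0,0.03]
    - [0.001,0.0005,0.105,0,0,0,0.03]
    - [0.001,0.0005,0.11,0,0,0,0.03]
    - [0.001,0.0005,0.114,0,0,0,0.03]
    - [0.001,0.0005,0.117,0,0,0,0.03]
    - [0.001,0.0005,0.12,0,0,0,0.03]

```text
time_s: 16.1
position: [0.5916, -0.1432, 0.0519]
tool_rot: [-2.573, 1.802, -0.001]
contact_force: [-0.2, -0.7, -3.1]
gripper_width: 0.0355
```

```bash
python3 - <<'E'
from h import *
s=monitor.get_state();print(s["contact_force"],s["torque"],s["position"])
c=eyes.capture("scene");save(c,"s9")
cv2.imwrite("pics/s9z.png",cv2.resize(cv2.imread("pics/s9.png")[200:350,100:260],None,fx=3.8,fy=3.8,interpolation=cv2.INTER_CUBIC))
E
```

```text
[-0.17747644 -0.66065598 -3.05595357] [-0.05393173  0.02014759  0.06460068] [ 0.59158761 -0.14320784  0.05186737]
```

View pics/s9z.png

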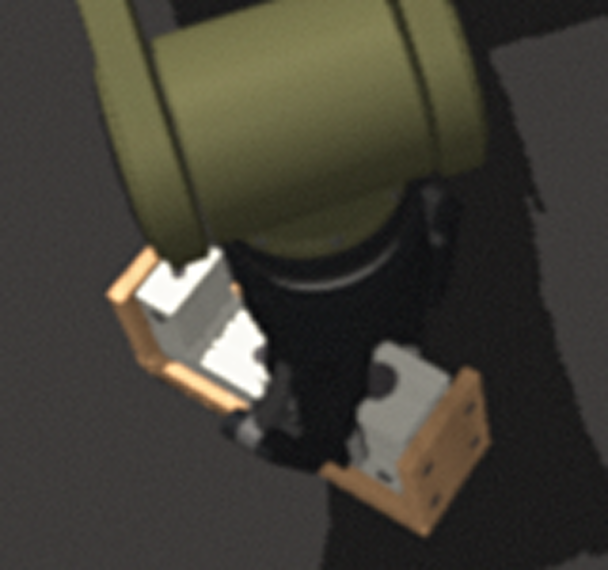

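The riser is between the walls and contact-free, so I'll lower and release.

Call:
drive_tool:
  moves:
    - [0,0,0.003,0,0,0,0.03]
    - [0,0,0.006,0,0,0,0.03]
    - [0,0,0.0065,0,0,0,0.03]
    - [0,0,0.0065,0,0,0,0.03]
    - [0,0,0.0065,0,0,0,0.07]
    - [0,0,0.0065,0,0,0,0.07]
    - [0,0,0.0065,0,0,0,0.07]
    - [0,0,0.0065,0,0,0,0.07]
    - [0,0,-0.02,0,0,0,0.07]
    - [0,0,-0.06,0,0,0,0.07]

```text
time_s: 17.4
position: [0.5909, -0.143, 0.1115]
tool_rot: [2.573, -1.802, -0.004]
contact_force: [0.4, 0.4, 0.8]
gripper_width: 0.07
```

```bash
python3 - <<'E'
from h import *
x,y=part(.6215,.154,37.,-.006); print(x,y); go(x,y,.16,-53)
E
```

```text
0.6167081869397163 0.15038910986108772
t 17.4 pos [ 0.5909 -0.143   0.1115] F [0.4 0.4 0.8] w 0.07
shift [-0.267  -0.1244 -0.0483] turn [ 0.0017  0.0017 -0.297 ]
```

Call:
drive_tool:
  moves:
    - [0,0,-0.045,0,0,0,0.085]
    - [-0.05,-0.023,-0.048,0,0,-0.05,0.085]
    - [-0.1,-0.046,-0.048,0,0,-0.11,0.085]
    - [-0.15,-0.07,-0.048,0,0,-0.17,0.085]
    - [-0.2,-0.093,-0.048,0,0,-0.23,0.085]
    - [-0.245,-0.114,-0.048,0,0,-0.28,0.085]
    - [-0.267,-0.1244,-0.048,0,0,-0.297,0.085]
    - [-0.267,-0.1244,-0.048,0,0,-0.297,0.085]
    - [-0.267,-0.1244,-0.048,0,0,-0.297,0.085]
    - [-0.267,-0.1244,-0.048,0,0,-0.297,0.085]

```text
time_s: 18.65
position: [0.6173, 0.1489, 0.1598]
tool_rot: [2.81, -1.404, 0.0]
contact_force: [0.0, -0.5, -0.4]
gripper_width: 0.085
```

```bash
python3 - <<'E'
from h import *
t=eyes.capture("top");save(t,"t10")
c=eyes.capture("wrist");save(c,"w10")
x,y=part(.6215,.154,37.,-.006); go(x,y,.025,-53)
print(proj(c,[(*part(.6215,.154,37,dx,dy),.0395) for dx in (-.0335,.0335) for dy in (-.018,.018)],True).round(1).tolist())
cv2.imwrite("pics/t10z.png",cv2.resize(cv2.imread("pics/t10.png")[105:205,325:395],None,fx=5.5,fy=5.5,interpolation=cv2.INTER_CUBIC))
cv2.imwrite("pics/w10z.png",cv2.resize(cv2.imread("pics/w10.png")[80:290,150:370],None,fx=2.8,fy=2.8,interpolation=cv2.INTER_CUBIC))
E
```

```text
t 18.75 pos [0.6172 0.1493 0.1599] F [ 0.1 -0.5 -0.5] w 0.0851
shift [-0.0012 -0.0002  0.1349] turn [-0.0001 -0.0001 -0.0013]
[[279.3, 224.9], [239.1, 225.0], [280.7, 150.4], [237.4, 150.5]]
```

View pics/t10z.png

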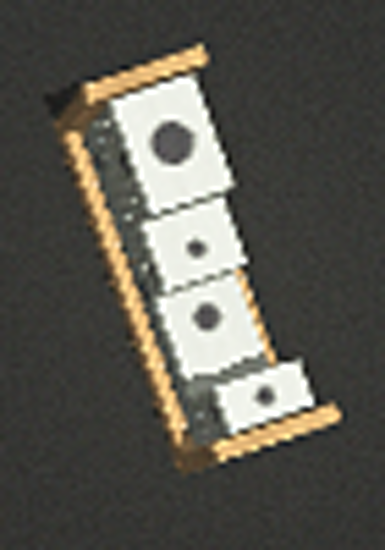

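View pics/w10z.png

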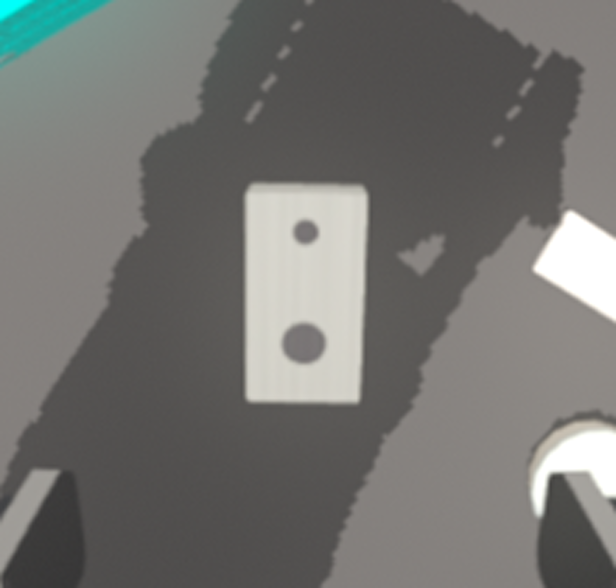

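```bash
python3 - <<'E'
from h import *
c=eyes.capture("wrist");s=monitor.get_state();R0=Ro.from_rotvec(s["tool_rot"])
for n,uv,z in (("dish left",(530/2.8+150,470/2.8+80),.014),("rule corner",(533/2.8+150,268/2.8+80),.004),("rule2",(570/2.8+150,210/2.8+80),.004)):
    print(n,R0.inv().apply(cast(c,uv,z,True)-s["position"]).round(4))
E
```

```text
dish left [[0.0826 0.0652 0.1459]]
rule corner [[ 0.0793 -0.0098  0.1559]]
rule2 [[ 0.0916 -0.031   0.1559]]
```

Call:
drive_tool:
  moves:
    - [-0.0015,-0.001,0,0,0,0.014,0.065]
    - [-0.0015,-0.001,0.03,0,0,0.014,0.065]
    - [-0.0015,-0.001,0.06,0,0,0.014,0.065]
    - [-0.0015,-0.001,0.09,0,0,0.014,0.065]
    - [-0.0015,-0.001,0.12,0,0,0.014,0.065]
    - [-0.0015,-0.001,0.135,0,0,0.014,0.065]
    - [-0.0015,-0.001,0.135,0,0,0.014,0.065]
    - [-0.0015,-0.001,0.135,0,0,0.014,0.03]
    - [-0.0015,-0.001,0.135,0,0,0.014,0.03]
    - [-0.0015,-0.001,0.135,0,0,0.014,0.03]
  newtons: 70

```text
time_s: 20.05
position: [0.6178, 0.1523, 0.0263]
tool_rot: [-2.8, 1.421, -0.003]
contact_force: [-0.5, 0.4, 8.1]
gripper_width: 0.0353
```

Call:
drive_tool:
  moves:
    - [0,0,0,0,0,0,0.03]
    - [0,0,0,0,0,0,0.03]
    - [0,0,0,0,0,0,0.03]
    - [0,0,-0.02,0,0,0,0.03]
    - [0,0,-0.05,0,0,0,0.03]
    - [0,0,-0.09,0,0,0,0.03]
    - [0,0,-0.13,0,0,0,0.03]
    - [0,0,-0.145,0,0,0,0.03]
    - [0,0,-0.145,0,0,0,0.03]
    - [0,0,-0.145,0,0,0,0.03]

```text
time_s: 21.3
position: [0.6164, 0.152, 0.168]
tool_rot: [2.8, -1.421, -0.003]
contact_force: [0.3, 1.4, -1.7]
gripper_width: 0.0352
```

```bash
python3 - <<'E'
from h import *
c=eyes.capture("wrist");save(c,"w11")
t=eyes.capture("top");save(t,"t11")
cv2.imwrite("pics/w11z.png",cv2.resize(cv2.imread("pics/w11.png")[130:370,170:350],None,fx=2.5,fy=2.5,interpolation=cv2.INTER_CUBIC))
# packed parts, top view zoom (6x) fresh
cv2.imwrite("pics/t11z.png",cv2.resize(cv2.imread("pics/t11.png")[110:198,330:392],None,fx=6.8,fy=6.8,interpolation=cv2.INTER_CUBIC))
go(*part(*CASE,CY,-.01),.17,-70)
E
```

```text
t 21.4 pos [0.6165 0.152  0.1681] F [-0.1  0.2 -1.9] w 0.0349
shift [ 0.2083  0.2422 -0.0016] turn [0.0025 0.0008 0.2827]
```

View pics/w11z.png

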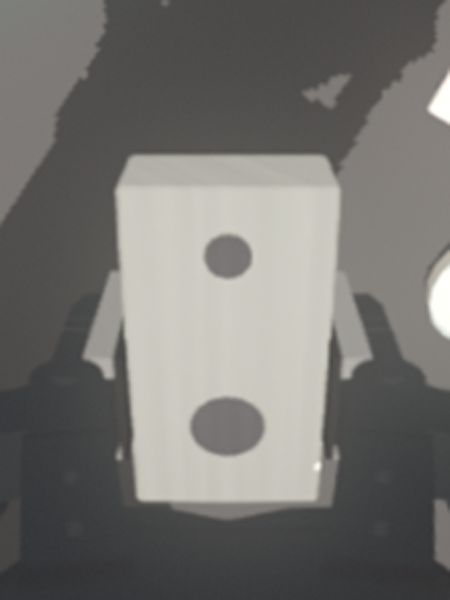

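View pics/t11z.png

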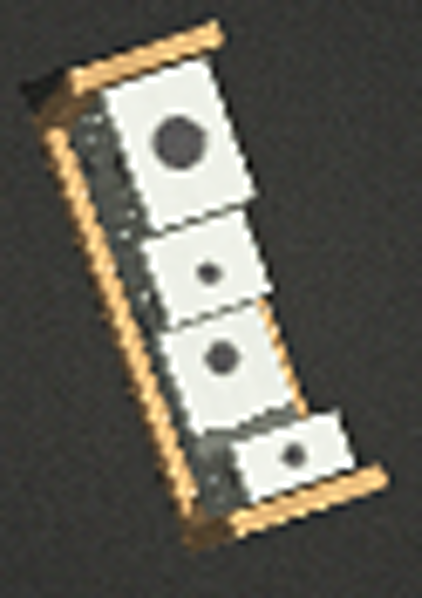

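```bash
python3 - <<'E'
from h import *
c=eyes.capture("wrist");t=eyes.capture("top")
inhand(c,[[224.4,329.8],[297.2,329.8]],.0395,[[216.6,204.6],[305.4,204.6]],.0395,.025)
a=np.radians(20);ax=np.array([np.cos(a),np.sin(a)]);ay=np.array([-ax[1],ax[0]])
for n,p,z in (("far wall outer",[(70,68),(217,20)],.071),("far wall inner",[(75,98),(222,44)],.071),("head end",[(105,93),(208,58)],.069),("head inner",[(158,234),(257,193)],.069),("beam end",[(165,330),(271,290)],.049),("upright inner",[(232,447),(338,410)],.069),("upright outer",[(248,503),(355,465)],.069),("near wall outer",[(237,538),(388,482)],.071)):
    X=cast(t,(np.array(p,float)+.5)/6.8-.5+[330,110],z)[:,:2]-CASE
    print(n,"x",(X@ax*1e3).round(1),"y",(X@ay*1e3).round(1))
E
```

```text
minus [[-0.018, 0.0261], [0.0179, 0.026]] plus [[-0.0175, -0.0397], [0.0173, -0.0398]] cen [-0.0001 -0.0068]
far wall outer x [81.1 80.3] y [ 24.2 -26.7]
far wall inner x [71.1 72.2] y [ 26.  -25.5]
head end x [69.8 69.6] y [ 15.7 -20.1]
head inner x [19.9 22.1] y [ 15.3 -19.8]
beam end x [-9.2 -8.1] y [ 18.8 -19. ]
upright inner x [-54.  -53.9] y [ 16.6 -20. ]
upright outer x [-73.  -72.6] y [ 17.9 -19. ]
near wall outer x [-82.5 -81.3] y [ 25.7 -26.5]
```

```bash
python3 - <<'E'
from h import *
go(*part(*CASE,CY,-.0243),.17,-70)
E
```

```text
t 21.5 pos [0.6167 0.152  0.1686] F [-0.5  1.2 -1.9] w 0.0351
shift [ 0.2042  0.2561 -0.0011] turn [0.0016 0.0005 0.2827]
```

Call:
drive_tool:
  moves:
    - [0.035,0.043,-0.001,0,0,0.05,0.03]
    - [0.07,0.087,-0.001,0,0,0.1,0.03]
    - [0.105,0.131,-0.001,0,0,0.15,0.03]
    - [0.14,0.175,-0.001,0,0,0.2,0.03]
    - [0.17,0.213,-0.001,0,0,0.24,0.03]
    - [0.195,0.245,-0.001,0,0,0.27,0.03]
    - [0.204,0.256,-0.001,0,0,0.283,0.03]
    - [0.204,0.256,-0.001,0,0,0.283,0.03]
    - [0.204,0.256,-0.001,0,0,0.283,0.03]
    - [0.204,0.256,-0.001,0,0,0.283,0.03]

```text
time_s: 22.75
position: [0.5312, -0.1627, 0.1707]
tool_rot: [-2.575, 1.8, 0.0]
contact_force: [-1.0, -0.0, -2.3]
gripper_width: 0.0351
```

```bash
python3 - <<'E'
from h import *
c=eyes.capture("wrist");save(c,"w12");s=eyes.capture("scene");save(s,"s12")
x,y=part(*CASE,CY,-.0243); go(x,y,.058,-70)
Q=[(*part(*CASE,CY,dx,dy),z) for dx,dy,z in ((.0735,-.026,.071),(.0735,.026,.071),(.0213,-.018,.069),(.0213,.018,.069),(.0725,-.018,.069),(.0725,.018,.069))]
print(proj(c,Q,True).round(1).tolist())
cv2.imwrite("pics/w12z.png",cv2.resize(cv2.imread("pics/w12.png")[50:350,170:350],None,fx=2,fy=2,interpolation=cv2.INTER_CUBIC))
cv2.imwrite("pics/s12z.png",cv2.resize(cv2.imread("pics/s12.png")[200:350,100:260],None,fx=3.8,fy=3.8,interpolation=cv2.INTER_CUBIC))
E
```

```text
t 22.85 pos [ 0.5311 -0.163   0.1707] F [ 1.1  0.5 -0.9] w 0.0353
shift [0.0008 0.0008 0.1127] turn [-0.      0.0001  0.001 ]
[[297.8, 80.0], [227.5, 79.8], [285.9, 148.1], [238.9, 147.9], [286.8, 81.2], [238.5, 81.0]]
```

View pics/w12z.png

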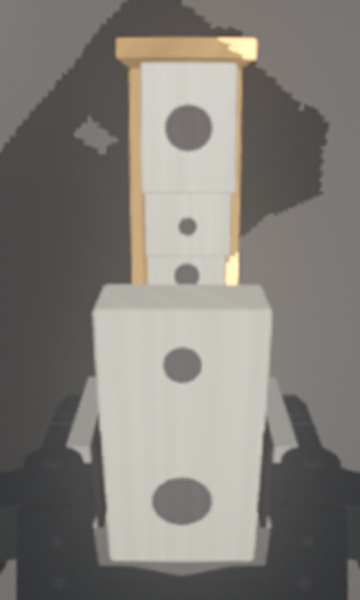

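View pics/s12z.png

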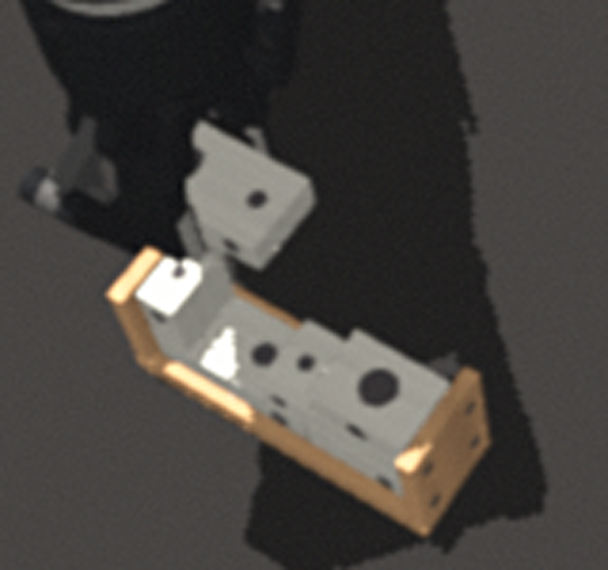

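```bash
python3 - <<'E'
from h import *
c=eyes.capture("wrist")
a=np.radians(20);ax=np.array([np.cos(a),np.sin(a)]);ay=np.array([-ax[1],ax[0]])
for n,p,z in (("wall in",[(118,60),(257,60)],.071),("head end",[(140,62),(238,63)],.069),("head inner",[(143,191),(234,192)],.069),("beam end",[(147,253),(226,255)],.049)):
    X=cast(c,(np.array(p,float)+.5)/2-.5+[170,50],z,True)[:,:2]-CASE
    print(n,"x",(X@ax*1e3).round(1),"y",(X@ay*1e3).round(1))
inhand(c,[[(109)/2+170,559/2+50],[256/2+170,559/2+50]],.0395,[[94/2+170,309/2+50],[271/2+170,309/2+50]],.0395,.025)
s=monitor.get_state();print((s["position"][:2]-CASE)@ax,(s["position"][:2]-CASE)@ay)
E
```

```text
wall in x [73.3 73.5] y [ 24.8 -26.7]
head end x [72.5 72.3] y [ 16.7 -19.8]
head inner x [23.2 22.9] y [ 15.9 -18.9]
beam end x [-6.3 -7.1] y [ 15.9 -17.9]
minus [[-0.0182, 0.0261], [0.0182, 0.0261]] plus [[-0.0176, -0.0398], [0.0173, -0.0398]] cen [-0.0001 -0.0068]
-0.02362845194058835 0.0006749720452688589
```

Wrist and top views agree to within about 1.5 mm. The gap for the cap's leg runs from about −52 to −7 mm in the case frame, and the leg would take −50 to −10. I'll lower it gently.

Call:
drive_tool:
  moves:
    - [0.001,0,0.01,0,0,0,0.03]
    - [0.001,0,0.035,0,0,0,0.03]
    - [0.001,0,0.055,0,0,0,0.03]
    - [0.001,0,0.068,0,0,0,0.03]
    - [0.001,0,0.076,0,0,0,0.03]
    - [0.001,0,0.083,0,0,0,0.03]
    - [0.001,0,0.09,0,0,0,0.03]
    - [0.001,0,0.097,0,0,0,0.03]
    - [0.001,0,0.104,0,0,0,0.03]
    - [0.001,0,0.11,0,0,0,0.03]

```text
time_s: 24.15
position: [0.5313, -0.1647, 0.0604]
tool_rot: [-2.573, 1.802, -0.0]
contact_force: [1.6, 0.9, -0.4]
gripper_width: 0.0351
```

```bash
python3 - <<'E'
from h import *
s=monitor.get_state();print(s["contact_force"],s["torque"],s["position"])
c=eyes.capture("scene");save(c,"s13");w=eyes.capture("wrist");save(w,"w13")
a=cv2.resize(cv2.imread("pics/s13.png")[210:350,110:250],None,fx=2.8,fy=2.8,interpolation=cv2.INTER_CUBIC)
b=cv2.resize(cv2.imread("pics/w13.png")[50:350,170:350],(235,392),interpolation=cv2.INTER_CUBIC)
cv2.imwrite("pics/c13.png",np.hstack([a,b]))
E
```

```text
[ 1.64298826  0.87259654 -0.43241995] [ 0.08623069 -0.08565654  0.01070529] [ 0.53133919 -0.1646605   0.06038829]
```

View pics/c13.png

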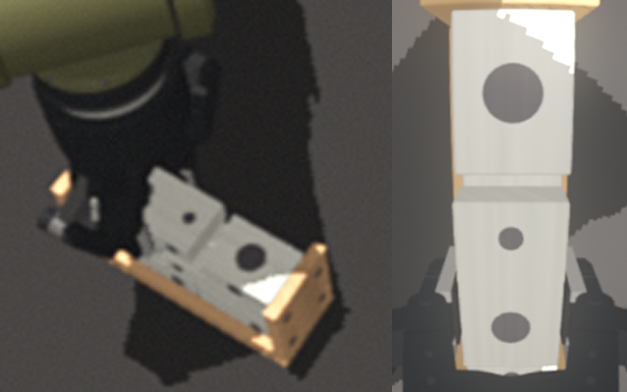

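Call:
drive_tool:
  moves:
    - [0,0,0.002,0,0,0,0.03]
    - [0,0,0.004,0,0,0,0.03]
    - [0,0,0.006,0,0,0,0.03]
    - [0,0,0.0065,0,0,0,0.03]
    - [0,0,0.0065,0,0,0,0.03]
    - [0,0,0.0065,0,0,0,0.03]
    - [0,0,0.0065,0,0,0,0.07]
    - [0,0,0.0065,0,0,0,0.07]
    - [0,0,0.0065,0,0,0,0.07]
    - [0,0,0.0065,0,0,0,0.07]

```text
time_s: 25.5
position: [0.5312, -0.1646, 0.0542]
tool_rot: [2.573, -1.802, -0.0]
contact_force: [0.2, -0.1, 0.6]
gripper_width: 0.0703
```

Call:
drive_tool:
  moves:
    - [0,0,0,0,0,0,0.07]
    - [0,0,-0.02,0,0,0,0.07]
    - [0,0,-0.05,0,0,0,0.07]
    - [0,0,-0.1,0,0,0,0.07]
    - [0,0,-0.15,0,0,0,0.07]
    - [-0.05,0.04,-0.16,0,0,0,0.07]
    - [-0.1,0.08,-0.16,0,0,0,0.07]
    - [-0.15,0.1,-0.16,0,0,0,0.07]
    - [-0.15,0.1,-0.16,0,0,0,0.07]
    - [-0.15,0.1,-0.16,0,0,0,0.07]

```text
time_s: 26.75
position: [0.3865, -0.0581, 0.2147]
tool_rot: [-2.573, 1.802, -0.002]
contact_force: [-0.4, 0.8, -0.0]
gripper_width: 0.07
```

```bash
python3 - <<'E'
from h import *
c=eyes.capture("scene");save(c,"s14");t=eyes.capture("top");save(t,"t14")
a=cv2.resize(cv2.imread("pics/s14.png")[240:350,115:245],None,fx=3.1,fy=3.1,interpolation=cv2.INTER_CUBIC)
b=cv2.resize(cv2.imread("pics/t14.png")[108:198,328:393],None,fx=5,fy=5,interpolation=cv2.INTER_CUBIC)
b=cv2.resize(b,None,fx=a.shape[0]/b.shape[0],fy=a.shape[0]/b.shape[0])
cv2.imwrite("pics/c14.png",cv2.resize(np.hstack([a,b]),None,fx=1.2,fy=1.2))
print(monitor.get_state()["position"])
E
```

```text
[ 0.38666237 -0.0584095   0.21423839]
```

View pics/c14.png

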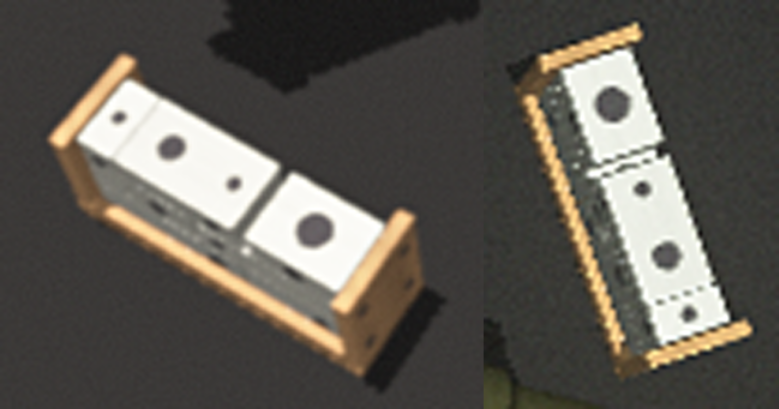

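View pics/t14.png

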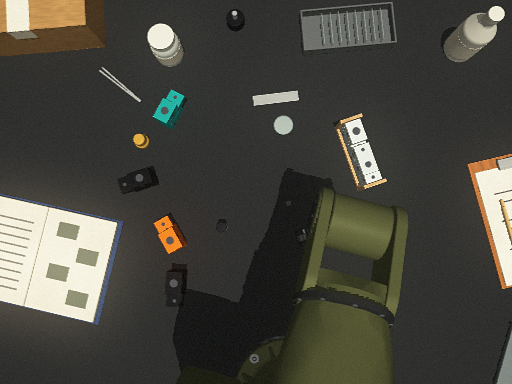

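All three tops are flush and square between the end walls, and the bystanders are where they were: dish (283,125), rule (276,98), vial (221,226), lens (141,141). Handing in.

```bash
python3 -c "
from cell import job_done, monitor
print(job_done(), monitor.get_state()['time_s'])"
```

```text
the job is handed in; nothing more can be done
the job is handed in; nothing more can be done
```

All three brackets are in the case, and I handed the job in after about 27 s of the 72 s allowed. No verdict is reported on hand-in. I placed the foot first, then the riser with its overhang over the foot, then the cap over both, each gripped across its 36 mm width.

**Last checks:** The final scene and top views show the three top faces flush, square and no higher than the end walls. The arm was clear, with the gripper open. Dish, vial, rule and lens, and the look-alikes, stood where they started by eye in the final top view. Force readings stayed at about 8 N or below wherever I sampled them.

**Where measurements disagreed:**
- The top and wrist views differed by about 1 to 2 mm in position.
- By the wrist view, the riser sits roughly 1 to 1.5 mm off the case's centre line, inside the 6 mm limit.
- The foot and riser were each turned about 1° from my first estimate. I corrected both from the wrist view.
- I judged the final heights from the flush tops and the release heights, and did not measure them separately.

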